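# Bar over the flange, then slide it to the click and hold

### The arm

A 6-joint arm with a two-finger parallel gripper is mounted at the origin on a cart in front of the work surface, level with it; the furniture and walls round the work are solid. World frame = base frame: x ahead of the robot, y to its left, z up, the work surface at z = 0. Lengths are in mm, angles in rad, forces in N, time in s.
With the tool pointing down it reaches from about 350 to 875 mm from the base axis. Payload 4.2 kg.
Tool frame: the origin (TCP) lies at the very end of the fingers, on their centre line; the grasp point (between the pads) lies arm.hold_point_z behind it (arm.hold_point_z is the distance from the TCP to the grasp point, in mm); z points along the fingers, y is the direction in which the jaws open and shut (so a half turn about z gives the same grasp; the last joint's range is limited). The gripper opens to 85 mm and grips with 20 to 120 N. Pads are 22 mm wide; open, the fingers measure 114 mm over their backs; the gripper's body (76 mm by 85 mm) begins 54 mm behind the grasp point. The pads swing forward as they close: fully open they stand 13 mm farther back than shut.
Start: joints at [1.535, 0.385, 0.008, 0, -1.194, -0.259], TCP at [181.561, 598.026, 231.312] pointing down, gripper open.
Joint ranges: [-3.14, 3.14], [-1.21, 2.06], [-1.07, 1.41], [-3.16, 2.05], [-2.99, -0.16], [-3.1, 3.1]. Speed limits (rad/s): [2.79, 2.79, 3.14, 3.14, 3.14, 3.14].

### API

Orientations are given as a unit quaternion [x, y, z, w].
In Python, from bench import arm gives the robot as it stands.
- The arm moves only by the tool step_arm, never from a script. Its argument "series" is a list of rows, each a list of 6 numbers: the shift along the world's x, y, z scaled (see below), then the turn, a rotation vector about the world's x, y, z scaled (see below). A call has 1 to 12 rows; each row is the pose to reach, as a shift and turn from the pose commanded when the call began; what a row does not reach only later rows make up. The controller multiplies each number of a shift by 400 mm and each number of a turn by pi/2 rad. A row lasts 1/12 s, in which the tool goes at most 41.7 mm and 7.16 degrees, less where a joint would pass 70% of its speed; a pose out of reach is approached as far as the arm can. A call with a number of a shift or a turn outside -1 to 1 is refused whole. A call with a gripper value outside its range is refused whole. "jaw" is the opening, from -1 (shut) to 1 (fully open), set as the call begins (left out, the last holds). The fingers move at their own pace and stop on an object; the grip force is fixed at half the most. Time passes only in rows, so rows that repeat a pose let the fingers close. It gives the time, the measured TCP pose, the force and the opening at its end, in the units of the state.
- arm.read_state(): the state, without advancing time (a new reading comes with each control period).
- arm.get_image(name): name is "side" or "top"; returns a dict with "image" (480x640x3 uint8, red, green, blue), "camera_matrix" (3x3 intrinsics, pixels), "world_from_camera" (4x4, takes a point from camera to world coordinates). Camera axes: x right, y up, looking along -z (the intrinsics and any distortion apply to the point x, -y, -z); pixel columns grow to the right and rows downward; lengths in mm; the calibration is good to about 2 mm. A picture is of the moment at which its call begins. There is no depth.
- arm.job_done(): hands the job in, once; it reports no verdict.
The state is a dict: "clock": time; "joints": joint angles; "joint_vel": joint speeds; "joint_efforts": joint torques, N m; "position": TCP position; "ee_rot": TCP orientation; "contact_force": force on the tool from outside, world axes, zero at the start; "wrist_torque": the same for the moment, N m; "gripper_width": finger opening in mm.
Only numpy, scipy, OpenCV 4.12 (cv2) and the standard library are available. Lean on these libraries where they do the work, as an engineer would, in place of code of your own. Each camera call takes 0.05 s, during which the arm holds its last target.

### The job

Get the flange ready for chamfering on the grinding slide: lay the loose retaining bar across the two forked supports on the carriage, so that it drops fully home in both forks over the flange, and let go of it. Then take the carriage by its black knob and slide it to the left, under the two hook-shaped keepers, until you feel its spring ball click into the notch of the index strip; do not leave it short or past the notch. Finish while still holding the knob with the ball in the notch, the bar and the flange in place, and the other loose things on the bench left where they are.

Things in the scene. Friction and masses are not known exactly. Their poses are not given: they have to be found in the camera images.
- slide_base: aluminium base of the grinding slide, 200 (x) x 370 (y) x 20 mm, fixed, with two steel guide rails along y. Origin: centre of its underside, on the bench. Its +y axis is the direction of travel to the notch (the robot's left, turned by up to 0.2 rad). A die grinder is clamped at its far left corner, burr towards the flange, up to 100 mm above the bench
- keeper_line (a point): point on the base's middle line, 50 mm to +y of its centre, 98 mm above the bench. Within 20 mm of it along y stand two steel hook brackets (keepers), their place differing from case to case: lips 89.5 to 98 mm above the bench, 28 mm wide along y plus a 12 mm sloped mouth towards the carriage, from 62 mm out from the middle line to 94 mm. The bar's ends pass 3 mm under them
- index_strip (a point): point on the top of the steel index strip, 30 mm above the bench, 68 mm to -x of the base's middle line, level with the base's centre. The strip is 14 mm wide, runs along y and has one V notch across it, 12 mm wide and 6 mm deep; the carriage's spring ball runs along its top, 40 mm to -y of the nest point
- carriage (a joint): travel of the carriage from its start along the base's +y (m), 0 at the start, where a stop keeps it from going back. The notch is somewhere between 85 and 155 mm, to be found by feel; an end stop 14 mm past the notch is not the place to stop. Sliding drags 2 to 4 N; at the notch the ball draws the carriage on (8 to 12 N) for 4 mm, then resists by 8 to 14 N for 4 mm; the same backwards
- detent_ball (a joint): drop (m) of the carriage's 10 mm spring ball, which presses down on the index strip from the plunger at the carriage's near side: about 0.6 mm (under 1 mm) while it rides on top of the strip, about 4 to 4.5 mm at the centre of the notch; it rises 1 mm for each mm that the carriage is off centre
- nest (a point): centre of the carriage's table top, 48 mm above the bench, where the flange stands between four pins 8 mm high; axes as the base's (y = travel). The table is 110 (x) x 120 (y) mm. The point moves with the carriage
- bar_seat (a point): where the bar's origin is when it lies home: 20 mm above the nest point, same axes. Two forked steel supports stand 47.5 mm from it to +x and -x, each 12 mm thick (x) and 46 mm wide (y), with an upward-open slot 23 mm wide (y) for the bar; slot floors 6 mm above this point, rounded fork tips 19 mm above it
- retaining_bar: loose steel bar, 0.2 to 0.42 kg, 144 (x) x 20 (y) x 12 mm, either way round. Under its middle a block 77 mm long (x), 6 mm deep, drops between the supports with 3 mm play at each end; on top a black grip lug 44 (x) x 14 (y) mm, 18 to 52 mm above the origin. Origin: centre of the block's underside, z up. Starts on the bench to the right of the slide
- pull_knob: black round knob fixed on the tongue at the right-hand (trailing) end of the carriage, 98 mm to -y of the nest point. Origin: its foot, on the tongue, 46 mm above the bench. 12 mm stem up to 11 mm above the origin, then 25 mm in diameter from 17 to 40 mm, top at 45 mm. Tongue 34 mm wide (x)
- work_flange: turned steel flange, 63 mm in diameter, 18 mm high, standing loose between the four nest pins on the carriage (its top 66 mm above the bench). Origin: centre of its underside
- bush_0: bystander lying on the bench: brass bush, 32 mm across, 34 mm high; leave it. Origin: about the centre of its underside
- deburrer: bystander lying on the bench: deburring tool with blue sleeve, 155 mm long; leave it. Origin: about the centre of its underside
- elec_tape: bystander lying on the bench: roll of black tape, 62 mm across, 19 mm high; leave it. Origin: about the centre of its underside
- flange_c: bystander lying on the bench: small flange, 53 mm across, 15 mm high; leave it. Origin: about the centre of its underside
- bush_1: bystander lying on the bench: steel bush, 28 mm across and high; leave it. Origin: about the centre of its underside
- hex_keys: bystander lying on the bench: hex keys standing in a black holder, 75 mm long, 84 mm high; leave it. Origin: about the centre of its underside
There are look-alikes about, which are no part of the job. Several things have the shape of the retaining_bar; the one meant has the colours described above.

How it is judged:
By the outcome, as a careful person would: the job done as asked, in the order asked, and still so for the second after the job is handed in, while the arm keeps its last pose, push and grip.
It also fails if it takes over 67 s, if anything falls off the work surface, if the arm or the gripper's body presses on something with over 40 N, if the wrist force passes 120 N, or if a joint passes its speed limit or range.

## Working session

There is one attempt and no reset: what is moved stays moved. The work goes in short steps, Python scripts to look and compute and a tool call to move; the robot and the scene stay as the last step left them, time stands still between calls to the robot, and variables do not carry over. Pictures are saved under pics/ and viewed, and the job is handed in when it is done.

Besides the shell and the picture viewer there is one more tool, called after "Emit:" as a command line: name --pt "numbers of a row" for each row, then --argument value for the rest. step_arm: Moves the arm, as the interface text tells. Shifts and turns lie within -1 to 1; 1 stands for 400 mm of shift or pi/2 rad of turn. Its arguments: {"type":"object","properties":{"series":{"type":"array","items":{"type":"array","items":{"type":"number","minimum":-1,"maximum":1}}},"jaw":{"type":"number"}},"required":["series"]}

```bash
ls; mkdir -p pics
python3 - <<'E'
from bench import arm
import cv2
s=arm.read_state();print(s, arm.hold_point_z)
for n in("side","top"):
    d=arm.get_image(n);cv2.imwrite(f"pics/{n}0.png",d["image"][:,:,::-1]);print(n,d["camera_matrix"],d["world_from_camera"],[k for k in d])
E
```

```text
pics
{'clock': 0.0, 'joints': array([ 1.53460195e+00,  3.85552984e-01,  6.65945662e-03, -4.92908664e-04,
       -1.19398014e+00, -2.58577505e-01]), 'joint_vel': array([ 0.00216419,  0.00125498, -0.00093095, -0.00184677, -0.00053251,
        0.00059766]), 'joint_efforts': array([-5.79205880e-05, -3.92287338e+01,  1.88403207e+01,  4.18622196e+00,
       -4.58371360e-03,  3.45939362e-06]), 'position': array([181.40397962, 597.50586963, 230.23778949]), 'ee_rot': array([ 9.89144423e-01, -1.46942775e-01, -1.12400949e-04,  1.05767333e-03]), 'contact_force': array([ 0.15345945,  0.34418593, -0.62734528]), 'wrist_torque': array([-0.00037693, -0.01835966, -0.03562922]), 'gripper_width': 85.31574224176832} 18.700000000000003
side [[513.9739814    0.         322.03893466]
 [  0.         513.9739814  244.80436834]
 [  0.           0.           1.        ]] [[ 8.41356328e-01  2.88072970e-01 -4.57311156e-01 -1.09077686e+02]
 [-5.40315146e-01  4.69249419e-01 -6.98472996e-01 -1.16615393e+03]
 [ 1.33818037e-02  8.34756819e-01  5.50456157e-01  8.72964080e+02]
 [ 0.00000000e+00  0.00000000e+00  0.00000000e+00  1.00000000e+00]] ['image', 'camera_matrix', 'world_from_camera']
top [[457.56028853   0.         323.74268174]
 [  0.         457.56028853 237.86075303]
 [  0.           0.           1.        ]] [[-2.02611007e-02  9.95764152e-01 -8.96841196e-02  4.09350705e+02]
 [-9.99743933e-01 -1.92742320e-02  1.18563154e-02 -1.90787299e+02]
 [ 1.00775014e-02  8.99013764e-02  9.95899687e-01  1.52332509e+03]
 [ 0.00000000e+00  0.00000000e+00  0.00000000e+00  1.00000000e+00]] ['image', 'camera_matrix', 'world_from_camera']
```

View pics/side0.png

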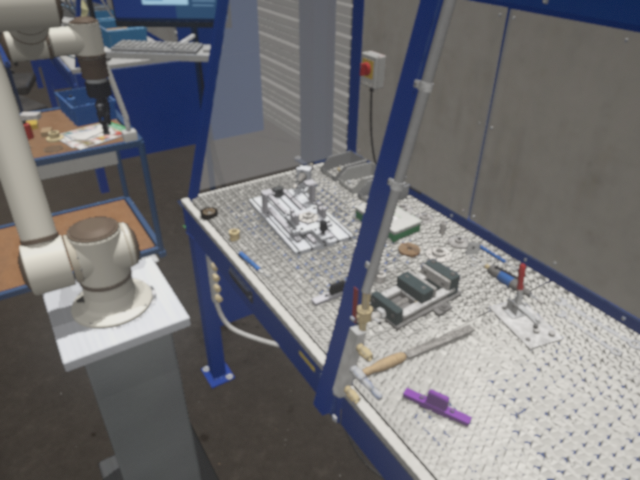

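View pics/top0.png

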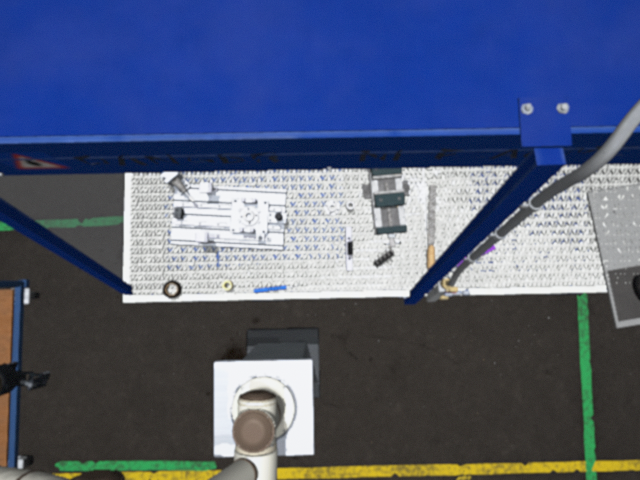

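Run:
```python
import cv2
t=cv2.imread("pics/top0.png");s=cv2.imread("pics/side0.png")
cv2.imwrite("pics/t1.png",cv2.resize(t[160:310,120:320],None,fx=4,fy=4,interpolation=cv2.INTER_CUBIC)) 
cv2.imwrite("pics/t2.png",cv2.resize(t[160:310,310:450],None,fx=4,fy=4,interpolation=cv2.INTER_CUBIC)) 
cv2.imwrite("pics/s1.png",cv2.resize(s[150:310,190:390],None,fx=4,fy=3.75,interpolation=cv2.INTER_CUBIC))
```

```text
(no output)
```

View pics/t1.png

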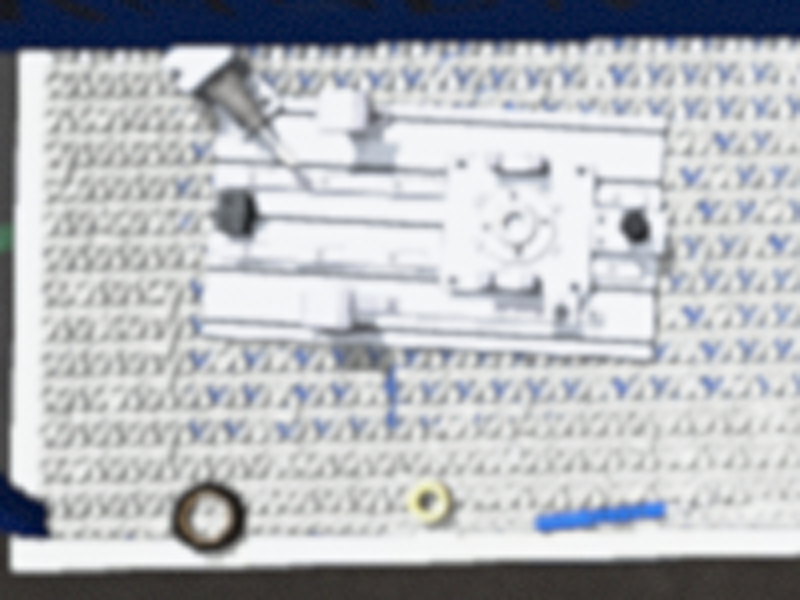

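View pics/t2.png

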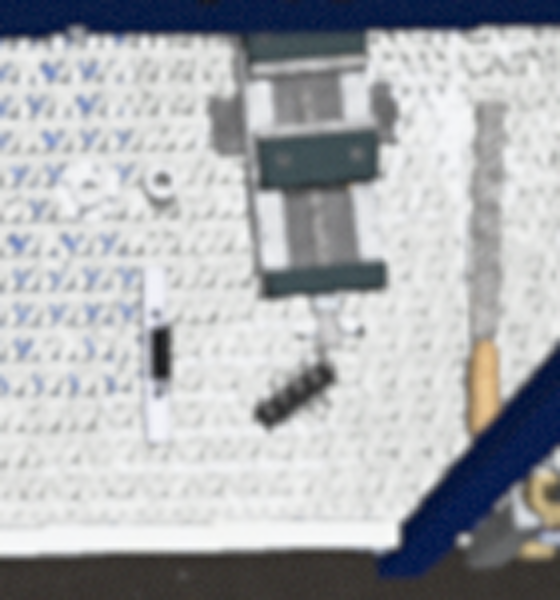

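View pics/s1.png

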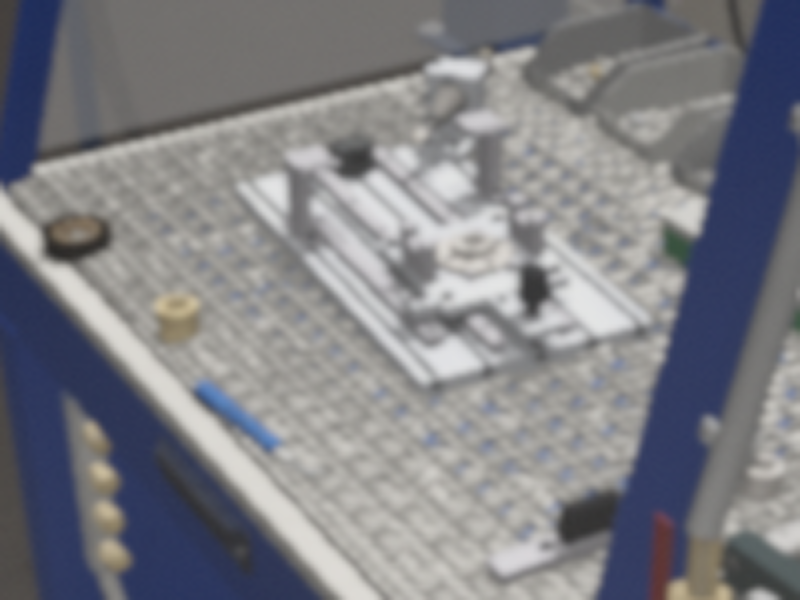

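```bash
cat > h.py <<'E'
import numpy as np,cv2
from bench import arm
TOP=(np.array([[457.56028853,0,323.74268174],[0,457.56028853,237.86075303],[0,0,1]]),np.array([[-2.02611007e-02,9.95764152e-01,-8.96841196e-02,4.09350705e+02],[-9.99743933e-01,-1.92742320e-02,1.18563154e-02,-1.90787299e+02],[1.00775014e-02,8.99013764e-02,9.95899687e-01,1.52332509e+03],[0,0,0,1]]))
SIDE=(np.array([[513.9739814,0,322.03893466],[0,513.9739814,244.80436834],[0,0,1]]),np.array([[8.41356328e-01,2.88072970e-01,-4.57311156e-01,-1.09077686e+02],[-5.40315146e-01,4.69249419e-01,-6.98472996e-01,-1.16615393e+03],[1.33818037e-02,8.34756819e-01,5.50456157e-01,8.72964080e+02],[0,0,0,1]]))
def proj(c,P):
    K,T=c;P=np.atleast_2d(P);q=(P-T[:3,3])@T[:3,:3];q=q*[1,-1,-1];q=q@K.T;return q[:,:2]/q[:,2:]
def ray(c,uv,z):
    K,T=c;d=np.linalg.solve(K,[uv[0],uv[1],1])*[1,-1,-1];d=T[:3,:3]@d;o=T[:3,3];return o+d*(z-o[2])/d[2]
def cr(uv,f,o): return np.array([(uv[0]+.5)/f[0]-.5+o[0],(uv[1]+.5)/f[1]-.5+o[1]])
E
python3 - <<'E'
from h import *
print(proj(TOP,[[0,0,0],[181,598,231]]))
c=lambda u,v:cr((u,v),(4,4),(120,160))
for n,u,v,z in [("BLfar",218,100,20),("BRfar",665,118,20),("BRnear",655,345,20),("BLnear",200,325,20),("knob",636,226,86),("flange",515,225,66),("endstop",235,213,60),("tblRfar",597,170,48),("tblRnear",590,300,48),("tblLfar",450,155,48),("keeper far",343,108,98),("keeper near",330,307,98),("tape",209,517,19),("bush",431,502,34)]:
    print(n,ray(TOP,c(u,v),z).round(1))
c=lambda u,v:cr((u,v),(4,4),(310,160))
for n,u,v,z in [("lug",161,353,52),("bar far",155,266,18),("bar near",158,443,18),("bush1",161,183,28),("fl",88,187,15)]:
    print(n,ray(TOP,c(u,v),z).round(1))
E
```

```text
[[262.51323617 407.57420706]
 [ 33.67831838 368.43578589]]
BLfar [731.9 284.8  20. ]
BRfar [710. -86.  20.]
BRnear [520.8 -75.3  20. ]
BLnear [544.6 297.9  20. ]
knob [610.6 -66.5  86. ]
flange [616.   32.1  66. ]
endstop [630.9 257.7  60. ]
tblRfar [662.5 -32.1  48. ]
tblRnear [556.3 -25.4  48. ]
tblLfar [677.1  87.3  48. ]
keeper far [707.  161.9  98. ]
keeper near [549.7 171.6  98. ]
tape [387.6 289.3  19. ]
bush [396.2 105.9  34. ]
lug [ 507.8 -291.9   52. ]
bar far [ 582.4 -291.1   18. ]
bar near [ 436.1 -289.9   18. ]
bush1 [ 650.1 -297.1   28. ]
fl [ 650.  -237.1   15. ]
```

```bash
cat > ov.py <<'E'
from h import *
def box(x0,x1,y0,y1,z0,z1):
    c=[(x,y,z) for z in(z0,z1) for x,y in((x0,y0),(x1,y0),(x1,y1),(x0,y1))]
    e=[(0,1),(1,2),(2,3),(3,0),(4,5),(5,6),(6,7),(7,4),(0,4),(1,5),(2,6),(3,7)]
    return [(np.array(c[a],float),np.array(c[b],float)) for a,b in e]
def circ(x,y,z,r):
    a=np.linspace(0,2*np.pi,25);p=np.c_[x+r*np.cos(a),y+r*np.sin(a),0*a+z];return list(zip(p[:-1],p[1:]))
def tf(segs,x,y,yaw):
    c,s=np.cos(yaw),np.sin(yaw);R=np.array([[c,-s,0],[s,c,0],[0,0,1]])
    return [(R@a+[x,y,0],R@b+[x,y,0]) for a,b in segs]
def base(): return box(-100,100,-185,185,0,20)
def carr(n): # nest y in base frame
    s=box(-55,55,n-60,n+60,48,48)+circ(0,n,66,31.5)+circ(0,n-98,86,12.5)+circ(0,n-98,63,12.5)
    for sx in(-1,1):
        s+=box(sx*47.5-6,sx*47.5+6,n-23,n+23,48,87)
    return s
def bar(): return box(-72,72,-10,10,6,18)+box(-22,22,-7,7,18,52)
def draw(im,cam,o,f,segs,col=(0,0,255)):
    for a,b in segs:
        p=(proj(cam,[a,b])-o+.5)*f-.5
        cv2.line(im,tuple(int(round(v*16)) for v in p[0]),tuple(int(round(v*16)) for v in p[1]),col,1,cv2.LINE_AA,4)
def crop(im,x0,x1,y0,y1,f): return cv2.resize(im[y0:y1,x0:x1],None,fx=f,fy=f,interpolation=cv2.INTER_CUBIC)
E
python3 - <<'E'
from ov import *
t=cv2.imread("pics/top0.png");s=cv2.imread("pics/side0.png")
S=tf(base()+carr(-73),621,105,-.057)
a=crop(t,160,295,175,255,5);draw(a,TOP,(160,175),5,S);cv2.imwrite("pics/o1.png",a)
b=crop(s,240,365,165,255,6);draw(b,SIDE,(240,165),6,S);cv2.imwrite("pics/o2.png",b)
B=tf(bar(),509,-291.5,-.008)
a=crop(t,330,370,215,280,8);draw(a,TOP,(330,215),8,B)
b=crop(s,300,360,260,320,8);draw(b,SIDE,(300,260),8,B);b=cv2.resize(b,(a.shape[0],a.shape[0]));cv2.imwrite("pics/o3.png",np.hstack([a,b]))
E
```

```text
(no output)
```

View pics/o1.png

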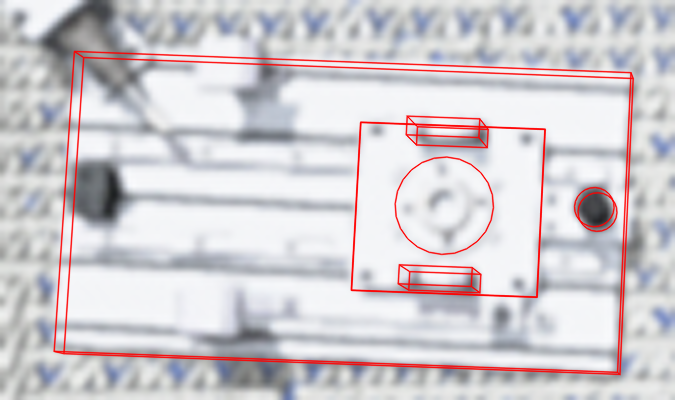

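View pics/o2.png

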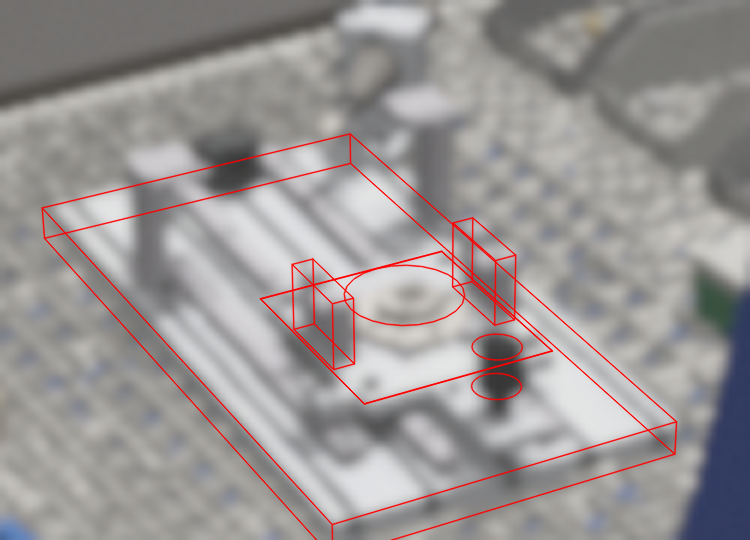

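View pics/o3.png

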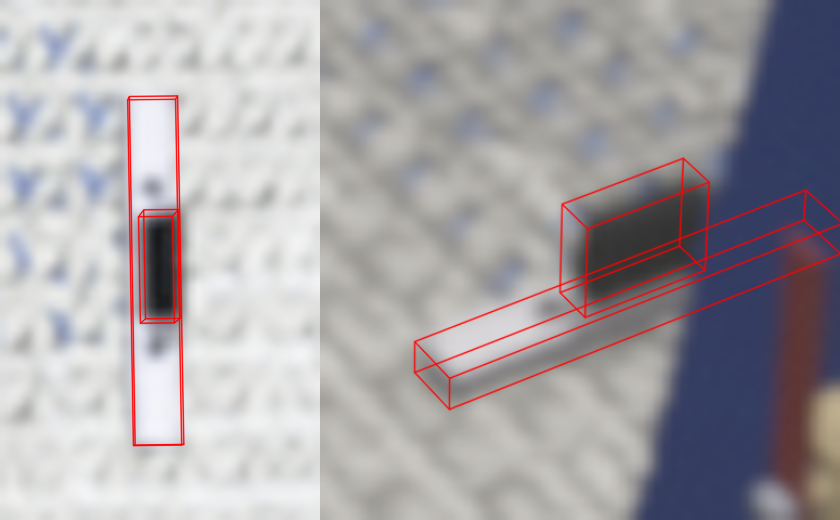

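Run:
```python
from ov import *
t=cv2.imread("pics/top0.png")
S=tf(base()+carr(-74.5),621,105,-.057)
a=crop(t,225,290,190,240,12);b=a.copy();draw(b,TOP,(225,190),12,S);cv2.imwrite("pics/o4.png",a);cv2.imwrite("pics/o5.png",b)
```

```text
(no output)
```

View pics/o4.png

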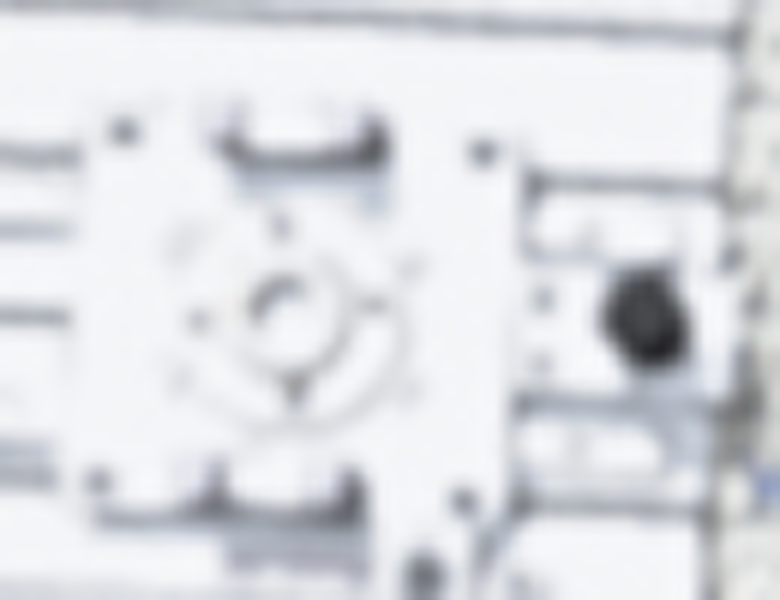

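View pics/o5.png

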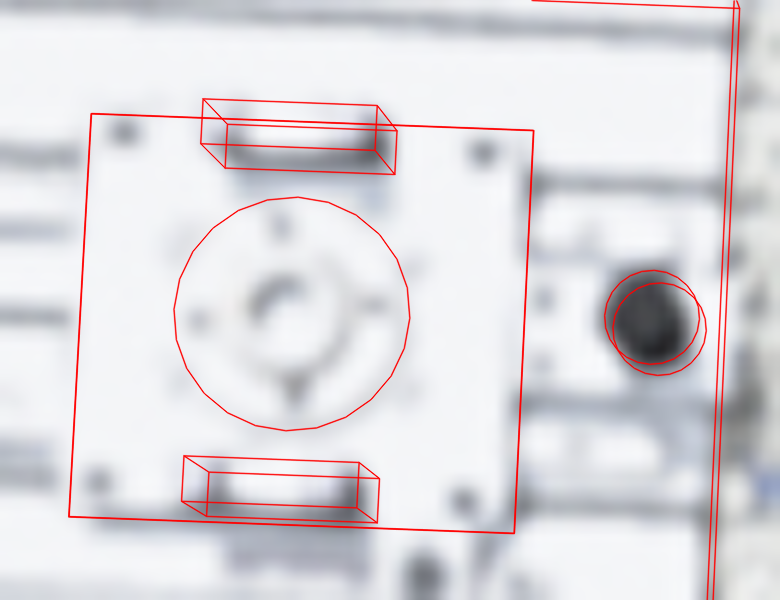

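Emit:
step_arm --pt "-0.088 -0.413 0 0 0 0" --pt "-0.088 -0.413 0 0 0 0" --pt "-0.088 -0.413 0 0 0 0" --pt "-0.088 -0.413 0 0 0 0.05" --pt "0.32 -0.957 0 0 0 0.183" --pt "0.32 -0.957 0 0 0 0.183" --pt "0.32 -0.957 0 0 0 0.183" --pt "0.32 -0.957 0 0 0 0.183" --pt "0.32 -0.957 0 0 0 0.183" --pt "0.32 -0.957 0 0 0 0.183" --pt "0.32 -0.957 0 0 0 0.183" --pt "0.32 -0.957 0 0 0 0.183" --jaw 0.2

```text
clock: 1.1
position: [310.5, 211.9, 231.0]
ee_rot: [1.0, -0.006, -0.0, 0.0]
contact_force: [0.1, 0.9, -0.0]
gripper_width: 51.2
```

Emit:
step_arm --pt "0.325 -0.9125 0 0 0 0" --pt "0.325 -0.9125 0 0 0 0" --pt "0.325 -0.9125 0 0 0 0" --pt "0.325 -0.9125 0 0 0 0" --pt "0.325 -0.9125 0 0 0 0" --pt "0.325 -0.9125 0 0 0 0" --pt "0.325 -0.9125 0 0 0 0" --pt "0.325 -0.9125 0 0 0 0" --pt "0.325 -0.9125 0 0 0 0" --pt "0.325 -0.9125 0 0 0 0"

```text
clock: 1.93
position: [440.8, -153.5, 230.7]
ee_rot: [1.0, -0.006, -0.0, 0.0]
contact_force: [0.7, 0.5, 1.1]
gripper_width: 51.0
```

Emit:
step_arm --pt "0.1735 -0.3555 -0.2 0 0 0" --pt "0.1735 -0.3555 -0.2 0 0 0" --pt "0.1735 -0.3555 -0.2 0 0 0" --pt "0.1735 -0.3555 -0.2 0 0 0" --pt "0.1735 -0.3555 -0.303 0 0 0" --pt "0.1735 -0.3555 -0.303 0 0 0" --pt "0.1735 -0.3555 -0.303 0 0 0"

```text
clock: 2.52
position: [506.9, -291.5, 106.4]
ee_rot: [1.0, -0.004, -0.004, -0.001]
contact_force: [0.1, 0.3, 1.0]
gripper_width: 51.0
```

Run:
```python
from ov import *
s=arm.read_state();print(s["position"],s["ee_rot"])
t=arm.get_image("top")["image"][:,:,::-1].copy();s=arm.get_image("side")["image"][:,:,::-1].copy()
cv2.imwrite("pics/top1.png",t);cv2.imwrite("pics/side1.png",s)
a=crop(t,310,390,205,290,7)
b=crop(s,290,370,230,315,7)
cv2.imwrite("pics/p1.png",cv2.resize(np.hstack([a,b]),None,fx=.7,fy=.7))
```

```text
[ 506.88880339 -291.47841266  106.38118411] [ 0.99998171 -0.00430601 -0.00405802 -0.00125695]
```

View pics/p1.png

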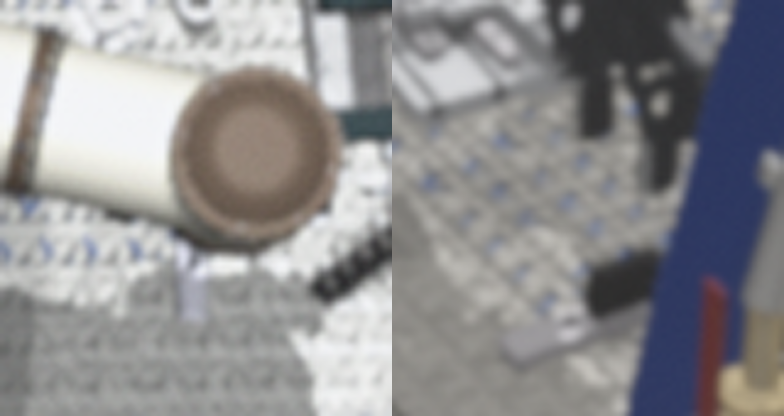

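Emit:
step_arm --pt "0 0 -0.1 0 0 0" --pt "0 0 -0.2 0 0 0" --pt "0 0 -0.21 0 0 0" --pt "0 0 -0.215 0 0 0" --pt "0 0 -0.215 0 0 0"

```text
clock: 3.03
position: [510.8, -292.0, 26.7]
ee_rot: [1.0, -0.003, 0.002, 0.001]
contact_force: [0.6, -0.9, 1.0]
gripper_width: 51.3
```

Emit:
step_arm --pt "0 0 -0.005 0 0 0" --pt "0 0 -0.005 0 0 0" --pt "0 0 -0.005 0 0 0" --pt "0 0 -0.005 0 0 0" --pt "0 0 -0.005 0 0 0" --pt "0 0 -0.005 0 0 0" --pt "0 0 -0.005 0 0 0" --pt "0 0 -0.005 0 0 0" --jaw -1

```text
clock: 3.7
position: [510.3, -292.0, 24.8]
ee_rot: [1.0, -0.003, 0.002, 0.0]
contact_force: [-1.4, 3.1, 7.9]
gripper_width: 12.9
```

Run:
```python
from ov import *
s=arm.read_state();print(s["position"],s["ee_rot"],s["gripper_width"],s["contact_force"],s["joints"])
t=arm.get_image("top")["image"][:,:,::-1].copy();s=arm.get_image("side")["image"][:,:,::-1].copy()
cv2.imwrite("pics/side2.png",s);cv2.imwrite("pics/top2.png",t)
b=crop(s,290,370,230,315,7);c=crop(t,310,390,205,290,7)
cv2.imwrite("pics/p2.png",cv2.resize(np.hstack([c,b]),None,fx=.7,fy=.7))
```

```text
[ 510.29039246 -292.01519336   24.75857326] [ 9.99992879e-01 -3.30551407e-03  1.75873069e-03  4.71013550e-04] 12.92653347646748 [-1.35362751  3.13315771  7.94462322] [-2.44467062e-01  5.43148142e-01 -3.24518010e-01  1.16006381e-04
 -6.99489521e-01  1.80856371e+00]
```

View pics/p2.png

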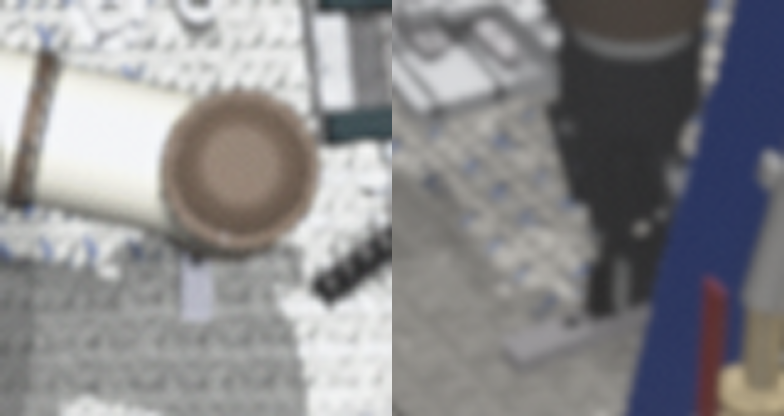

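```bash
cat > fit.py <<'E'
from ov import *
from scipy.optimize import least_squares
t=cv2.imread("pics/top0.png").astype(float).mean(2)
def sil(pts,x0,y0,w,h,ss=16):
    p=((proj(TOP,pts)-[x0,y0]+.5)*ss).astype(np.float32)
    m=np.zeros((h*ss,w*ss),np.uint8);cv2.fillConvexPoly(m,cv2.convexHull(np.round(p).astype(np.int32)),255)
    return cv2.resize(m,(w,h),interpolation=cv2.INTER_AREA)/255.
def fitobj(ptsf,x0,y0,w,h,g):
    I=t[y0:y0+h,x0:x0+w]
    bg=np.median(I[I>150])
    def res(q):
        m=sil(ptsf(q[0],q[1]),x0,y0,w,h);m=cv2.GaussianBlur(m,(0,0),q[2])
        A=np.c_[m.ravel(),np.ones(m.size)];c,_,_,_=np.linalg.lstsq(A,I.ravel(),rcond=None);return (A@c-I.ravel())
    from scipy.optimize import minimize
    r=minimize(lambda q:(res([q[0],q[1],abs(q[2])+.2])**2).sum(),g+[.8],method="Nelder-Mead",options=dict(initial_simplex=[[g[0],g[1],.8],[g[0]+3,g[1],.8],[g[0],g[1]+3,.8],[g[0],g[1],1.1]]))
    return r.x,np.sqrt(r.fun/(w*h))
def lug(x,y): return np.array([p for s in tf(box(-22,22,-7,7,20,52),x,y,-.007) for p in s])
def knob(x,y): return np.array([p for s in circ(x,y,63,12.5)+circ(x,y,86,12.5)+circ(x,y,91,9) for p in s])
print("lug",fitobj(lug,345,238,12,20,[509.,-292.]))
print("knob",fitobj(knob,270,208,18,16,[611.,-66.]))
E
python3 fit.py
python3 - <<'E'
from h import *
# flange features / edges: sample profile across table right edge etc. yaw from base long edges
t=cv2.imread("pics/top0.png").astype(float).mean(2)
for name,v0,side in(("far groove",190,0),("near groove",243,0)):
    P=[]
    for u in range(222 if name[0]=='f' else 225,283,2):
        seg=t[v0-4+int((u-250)*.057):v0+10+int((u-250)*.057),u]
        w=np.clip(np.median(seg)-seg-8,0,None); 
        if w.sum()>0: P.append((u,v0-4+int((u-250)*.057)+(w*np.arange(14)).sum()/w.sum()))
    P=np.array(P);k=np.polyfit(P[:,0],P[:,1],1);
    for _ in range(5):
        r=np.abs(np.polyval(k,P[:,0])-P[:,1]);Q=P[r<max(.4,np.median(r)*2)];k=np.polyfit(Q[:,0],Q[:,1],1)
    a=ray(TOP,(225,np.polyval(k,225)),22);b=ray(TOP,(283,np.polyval(k,283)),22);d=a-b
    print(name,len(Q),len(P),np.arctan2(-d[0],d[1]),a,b)
E
```

```text
lug (array([ 508.16324815, -292.22778663,    1.02966116]), np.float64(15.914401046070116))
knob (array([ 6.11210636e+02, -6.51532183e+01,  4.88015255e-01]), np.float64(27.337533083541384))
far groove 22 31 -0.04714831139109277 [715.29763239 115.76108356  22.        ] [706.22528874 -76.51770418  22.        ]
near groove 19 29 -0.01988760736913628 [516.408732   115.94106894  22.        ] [512.62791358 -74.14313136  22.        ]
```

Run:
```python
from ov import *
t=cv2.imread("pics/top0.png").astype(float).mean(2)
# subpixel dark spots in table corners
W=[]
for u,v in [(124,131),(483,152),(98,482),(462,500)]:
    c=cr((u,v),(12,12),(225,190)); i,j=np.round(c).astype(int)
    w=t[j-2:j+3,i-2:i+3];bg=np.percentile(w,70);w=np.clip(bg-w,0,None)
    J,I=np.mgrid[j-2:j+3,i-2:i+3];cc=((I*w).sum()/w.sum(),(J*w).sum()/w.sum())
    p=ray(TOP,cc,48);W.append(p);print(c.round(2),np.round(cc,2),p.round(1))
W=np.array(W);print("centre",W.mean(0));d=(W[0]-W[1]+W[2]-W[3]);print("yaw",np.arctan2(-d[0],d[1]));d=(W[0]+W[1]-W[2]-W[3]);print(np.arctan2(d[1],d[0]))
# base outline edges: gradient of near right edge etc
for v,name in((195,''),):
    pass
g=cv2.Canny(cv2.imread("pics/top0.png"),60,160)
L=cv2.HoughLinesP(g[180:255,160:295],1,np.pi/720,30,minLineLength=40,maxLineGap=6)
for l in L[:,0]:
    a=ray(TOP,l[:2]+[160,180],20);b=ray(TOP,l[2:]+[160,180],20);d=a-b;d=d*np.sign(d[1]);print(l,np.arctan2(-d[0],d[1]).round(4),((a+b)/2).round(1))
```

```text
[234.88 200.46] [234.86 200.5 ] [669.9  78.5  48. ]
[264.79 202.21] [264.98 202.24] [662.4 -19.4  48. ]
[232.71 229.71] [233.07 230.57] [571.6  84.5  48. ]
[263.04 231.21] [263.43 231.64] [566.2 -13.5  48. ]
centre [617.50934348  32.52121607  48.        ]
yaw -0.06564804253109605
-0.06118237192764878
[ 73  64 132  68] -0.0874 [521.8  -6.7  20. ]
[ 49  65 129  69] -0.0697 [519.3  37.6  20. ]
[ 39  20 110  23] -0.0613 [671.5  84.7  20. ]
[ 51   8 134  12] -0.0671 [709.1  24.9  20. ]
[ 51   5 134   9] -0.0671 [719.2  24.8  20. ]
[ 47  61 124  64] -0.0586 [534.4  49.   20. ]
[21 34 71 37] -0.0794 [626.4 178.9  20. ]
[ 8 20 71 24] -0.0827 [672.  200.5  20. ]
[ 51   3 133   0] 0.0191 [737.8  26.3  20. ]
[ 0 73 41 73] -0.0197 [504.  261.9  20. ]
[ 51  10 134  14] -0.0672 [702.3  24.9  20. ]
[ 31  49 106  52] -0.0594 [575.2 104.7  20. ]
[ 0 32 60 34] -0.0525 [635.8 231.6  20. ]
[ 51  69 133  71] -0.0441 [509.2  27.7  20. ]
[27 26 69 28] -0.0668 [654.7 172.4  20. ]
[ 70   5 134   6] -0.034 [723.7  -6.8  20. ]
[ 0 27 70 30] -0.062 [650.5 215.2  20. ]
[ 4  1 49  2] -0.0407 [741.7 243.9  20. ]
[  4   0 113   0] -0.0181 [744.9 137.5  20. ]
[ 5 72 86 72] -0.0197 [505.7 180.1  20. ]
[51 68 96 69] -0.0419 [515.4  88.5  20. ]
[ 58  71 101  71] -0.0196 [506.8  68.8  20. ]
```

Emit:
step_arm --pt "0 0 0.05 0 0 0" --pt "0 0 0.15 0 0 0" --pt "0 0 0.25 0 0 0" --pt "0 0 0.35 0 0 0" --pt "0.05 0.1 0.37 0 0 0"

```text
clock: 4.22
position: [528.6, -260.6, 177.9]
ee_rot: [1.0, -0.006, 0.006, 0.003]
contact_force: [3.4, 0.0, -1.6]
gripper_width: 13.3
```

Emit:
step_arm --pt "0.2265 0.712 0 0 0 -0.0353" --pt "0.2265 0.712 0 0 0 -0.0353" --pt "0.2265 0.712 0 0 0 -0.0353" --pt "0.2265 0.712 0 0 0 -0.0353" --pt "0.2265 0.712 0 0 0 -0.0353" --pt "0.2265 0.712 0 0 0 -0.0353" --pt "0.2265 0.712 0 0 0 -0.0353" --pt "0.2265 0.712 0 0 0 -0.0353" --pt "0.2265 0.712 0 0 0 -0.0353" --pt "0.2265 0.712 0 0 0 -0.0353" --pt "0.2265 0.712 -0.05 0 0 -0.0353" --pt "0.2265 0.712 -0.05 0 0 -0.0353"

```text
clock: 5.22
position: [614.8, 27.9, 146.2]
ee_rot: [0.999, -0.033, -0.004, 0.0]
contact_force: [-1.7, -0.7, -5.8]
gripper_width: 12.8
```

Run:
```python
from ov import *
s=arm.read_state();print(s["clock"],s["position"],s["ee_rot"],s["gripper_width"],s["contact_force"])
im=arm.get_image("side")["image"][:,:,::-1].copy()
cv2.imwrite("pics/side3.png",im)
s=arm.read_state();print(s["clock"],s["position"],s["contact_force"])
b=crop(im,240,365,135,255,6)
p=s["position"];B=[(a+[0,0,p[2]-24.8],c+[0,0,p[2]-24.8]) for a,c in tf(bar(),p[0]-2.1,p[1],-.062)]
draw(b,SIDE,(240,135),6,B)
cv2.imwrite("pics/p3.png",cv2.resize(b,None,fx=.8,fy=.8))
```

```text
5.2167 [614.8424483   27.85988822 146.2159683 ] [ 9.99454209e-01 -3.28264610e-02 -3.69081521e-03  2.91853236e-04] 12.806209817058168 [-1.6705536  -0.65356135 -5.8421687 ]
5.2667 [615.43142321  27.63159293 147.43084688] [-0.4795609   0.10915658 -3.17714513]
```

View pics/p3.png

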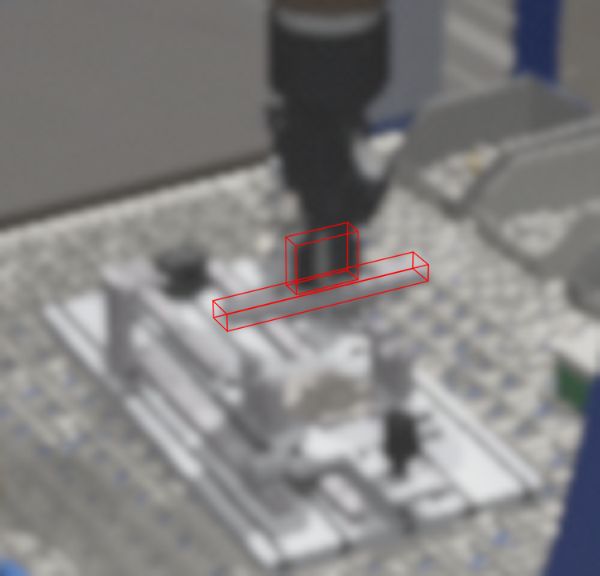

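Emit:
step_arm --pt "0 0 0 0 0 0" --pt "0 0 0 0 0 0" --pt "0 0 0 0 0 0" --pt "0 0 0 0 0 0"

```text
clock: 5.6
position: [618.2, 29.2, 150.3]
ee_rot: [0.999, -0.032, 0.001, -0.0]
contact_force: [-0.1, 0.1, -3.6]
gripper_width: 13.0
```

Run:
```python
from h import *
s=arm.read_state();print(s["clock"],s["position"],s["ee_rot"],s["joint_vel"],s["contact_force"])
```

```text
5.6 [618.21774689  29.20662595 150.29658438] [ 9.99498905e-01 -3.16462507e-02  6.51936858e-04 -1.69327669e-04] [ 0.00448074  0.00292017 -0.00229289 -0.00169979  0.00145974  0.00019881] [-0.06928946  0.14974907 -3.57591998]
```

Emit:
step_arm --pt "0.0035 0.0088 0 0 0 0" --pt "0.0035 0.0088 -0.05 0 0 0" --pt "0.0035 0.0088 -0.085 0 0 0" --pt "0.0035 0.0088 -0.085 0 0 0" --pt "0.0035 0.0088 -0.085 0 0 0" --pt "0.0035 0.0088 -0.085 0 0 0"

```text
clock: 6.1
position: [620.2, 33.2, 116.5]
ee_rot: [1.0, -0.031, 0.001, 0.0]
contact_force: [-0.0, -0.4, -2.9]
gripper_width: 12.9
```

Run:
```python
from ov import *
im=arm.get_image("side")["image"][:,:,::-1].copy();t=arm.get_image("top")["image"][:,:,::-1].copy()
s=arm.read_state();print(s["clock"],s["position"],s["ee_rot"],s["contact_force"])
b=crop(im,240,365,135,255,6);c=crop(t,210,300,170,260,6)
cv2.imwrite("pics/p4.png",cv2.resize(b,None,fx=.8,fy=.8));cv2.imwrite("pics/p4t.png",c)
```

```text
6.2 [620.25492838  33.30923754 116.81197836] [ 9.99512375e-01 -3.11973147e-02  1.29192253e-03 -2.66893368e-04] [-0.15385857  0.63542464 -3.16245353]
```

View pics/p4.png

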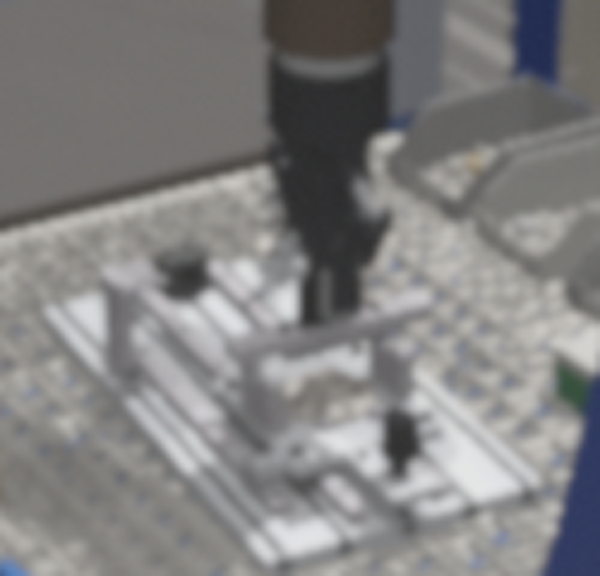

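View pics/p4t.png

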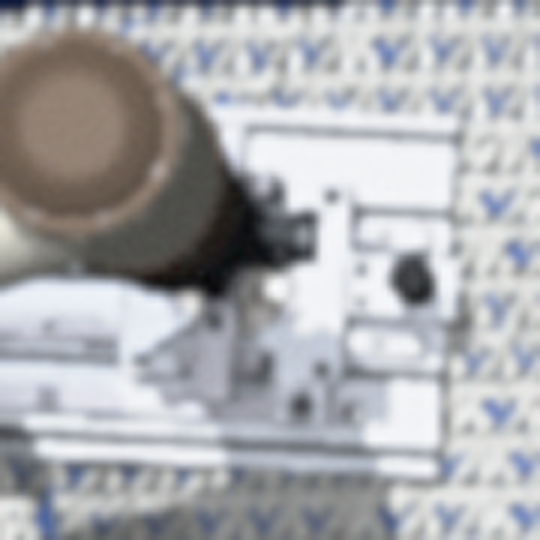

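Emit:
step_arm --pt "-0.001 -0.001 -0.01 0 0 0" --pt "-0.001 -0.001 -0.018 0 0 0" --pt "-0.001 -0.001 -0.025 0 0 0" --pt "-0.001 -0.001 -0.032 0 0 0" --pt "-0.001 -0.001 -0.032 0 0 0" --pt "-0.001 -0.001 -0.032 0 0 0"

```text
clock: 6.7
position: [618.8, 32.6, 102.3]
ee_rot: [1.0, -0.031, -0.0, 0.0]
contact_force: [0.6, -0.4, -3.1]
gripper_width: 13.3
```

Emit:
step_arm --pt "0 0 -0.008 0 0 0" --pt "0 0 -0.015 0 0 0" --pt "0 0 -0.02 0 0 0" --pt "0 0 -0.022 0 0 0" --pt "0 0 -0.022 0 0 0" --pt "0 0 -0.022 0 0 0"

```text
clock: 7.2
position: [618.8, 32.8, 93.7]
ee_rot: [1.0, -0.031, -0.0, -0.0]
contact_force: [0.4, 0.3, -3.2]
gripper_width: 13.0
```

Emit:
step_arm --pt "0 0 -0.003 0 0 0" --pt "0 0 -0.005 0 0 0" --pt "0 0 -0.005 0 0 0" --pt "0 0 -0.005 0 0 0"

```text
clock: 7.53
position: [619.0, 32.8, 92.7]
ee_rot: [1.0, -0.031, 0.0, -0.0]
contact_force: [-2.4, 2.1, 2.5]
gripper_width: 12.7
```

Emit:
step_arm --pt "0 0 -0.005 0 0 0" --pt "0 0 -0.005 0 0 0" --pt "0 0 -0.005 0 0 0" --pt "0 0 -0.005 0 0 0" --pt "0 0 -0.005 0 0 0" --pt "0 0 -0.005 0 0 0" --jaw 0.1

```text
clock: 8.03
position: [619.1, 32.5, 89.9]
ee_rot: [1.0, -0.031, 0.0, 0.0]
contact_force: [0.7, 0.2, -0.1]
gripper_width: 46.7
```

Emit:
step_arm --pt "0 0 0.05 0 0 0" --pt "0 0 0.15 0 0 0" --pt "0 -0.05 0.22 0 0 0" --pt "-0.01 -0.15 0.22 0 0 0" --pt "-0.015 -0.245 0.22 0 0 0" --pt "-0.015 -0.245 0.22 0 0 0" --pt "-0.015 -0.245 0.22 0 0 0"

```text
clock: 8.62
position: [612.6, -67.3, 178.0]
ee_rot: [0.999, -0.033, 0.0, -0.0]
contact_force: [-0.0, 0.5, -0.2]
gripper_width: 47.1
```

Run:
```python
from ov import *
im=arm.get_image("side")["image"][:,:,::-1].copy();t=arm.get_image("top")["image"][:,:,::-1].copy()
s=arm.read_state();print(s["clock"],s["position"],s["ee_rot"],s["contact_force"],s["gripper_width"])
cv2.imwrite("pics/side5.png",im);cv2.imwrite("pics/top5.png",t)
b=crop(im,240,365,135,255,6);c=crop(t,210,300,170,260,6)
cv2.imwrite("pics/p5.png",cv2.resize(b,None,fx=.8,fy=.8));cv2.imwrite("pics/p5t.png",c)
```

```text
8.7167 [612.90983059 -65.40222801 177.74191945] [ 9.99501390e-01 -3.15748263e-02 -1.01489388e-05 -2.51382825e-05] [ 0.45734607  0.51965037 -0.17220345] 46.64584756651008
```

View pics/p5.png

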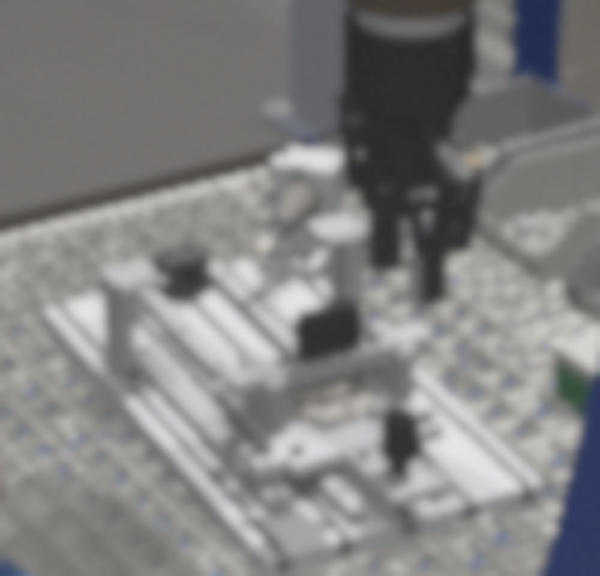

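View pics/p5t.png

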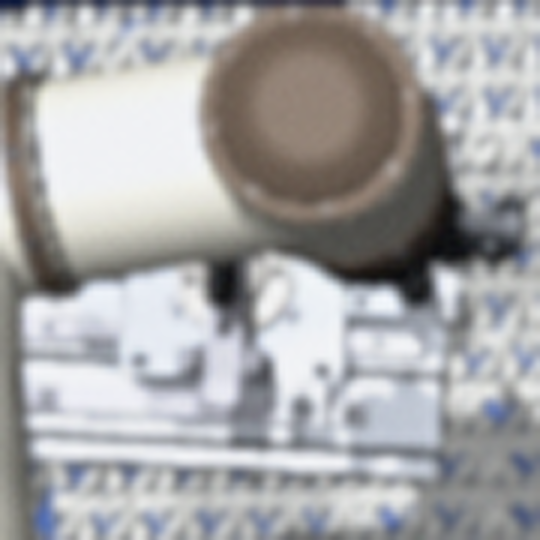

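Emit:
step_arm --pt "-0.004 0 -0.1 0 0 0" --pt "-0.004 0.001 -0.2 0 0 0" --pt "-0.004 0.001 -0.27 0 0 0" --pt "-0.004 0.001 -0.299 0 0 0" --pt "-0.004 0.001 -0.299 0 0 0" --pt "-0.004 0.001 -0.299 0 0 0"

```text
clock: 9.22
position: [612.3, -64.3, 58.7]
ee_rot: [1.0, -0.03, 0.0, 0.0]
contact_force: [1.0, 0.3, 0.7]
gripper_width: 47.2
```

Emit:
step_arm --pt "-0.002 -0.002 0 0 0 0" --pt "-0.002 -0.002 0 0 0 0" --pt "-0.002 -0.002 0 0 0 0" --pt "-0.002 -0.002 0 0 0 0" --pt "-0.002 -0.002 0 0 0 0" --pt "-0.002 -0.002 0 0 0 0" --jaw -1

```text
clock: 9.72
position: [612.4, -63.5, 61.1]
ee_rot: [1.0, -0.031, 0.003, -0.001]
contact_force: [-0.7, 7.7, 2.4]
gripper_width: 22.9
```

Run:
```python
from ov import *
im=arm.get_image("side")["image"][:,:,::-1].copy()
s=arm.read_state();print(s["clock"],s["position"],s["ee_rot"],s["contact_force"],s["wrist_torque"],s["gripper_width"])
b=crop(im,240,365,135,255,6)
cv2.imwrite("pics/p6.png",cv2.resize(b,None,fx=.8,fy=.8))
```

```text
9.7667 [612.42337816 -63.51836754  61.14137261] [ 0.99951903 -0.03083135  0.00302414 -0.00141213] [-1.07967903  7.75351508  2.66729574] [2.25659663 0.30469986 0.12077582] 22.72970160339311
```

View pics/p6.png

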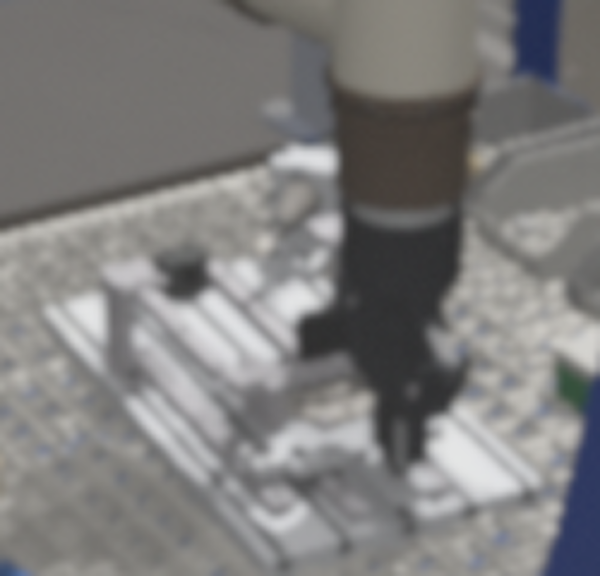

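Emit:
step_arm --pt "0.001 0.015 0 0 0 0" --pt "0.0019 0.03 0 0 0 0" --pt "0.0028 0.045 0 0 0 0" --pt "0.0037 0.06 0 0 0 0" --pt "0.0046 0.075 0 0 0 0" --pt "0.0056 0.09 0 0 0 0" --pt "0.0062 0.1 0 0 0 0" --pt "0.0062 0.1 0 0 0 0"

```text
clock: 10.43
position: [615.1, -25.6, 61.1]
ee_rot: [1.0, -0.031, 0.003, -0.0]
contact_force: [0.4, 0.7, 5.8]
gripper_width: 23.2
```

Emit:
step_arm --pt "0.001 0.015 0.002 0 0 0" --pt "0.0019 0.03 0.004 0 0 0" --pt "0.0028 0.045 0.004 0 0 0" --pt "0.0037 0.06 0.004 0 0 0" --pt "0.0046 0.075 0.004 0 0 0" --pt "0.0056 0.09 0.004 0 0 0" --pt "0.0062 0.1 0.004 0 0 0" --pt "0.0062 0.1 0.004 0 0 0"

```text
clock: 11.1
position: [617.9, 14.9, 61.1]
ee_rot: [1.0, -0.031, 0.003, -0.001]
contact_force: [4.0, 1.8, -1.0]
gripper_width: 22.8
```

Run:
```python
from ov import *
im=arm.get_image("side")["image"][:,:,::-1].copy();t=arm.get_image("top")["image"][:,:,::-1].copy()
s=arm.read_state();print(s["clock"],s["position"],s["ee_rot"],s["contact_force"],s["wrist_torque"],s["gripper_width"])
b=crop(im,240,365,135,255,6)
cv2.imwrite("pics/p7.png",cv2.resize(b,None,fx=.8,fy=.8));cv2.imwrite("pics/p7t.png",crop(t,160,290,170,260,6))
```

```text
11.2 [617.92097423  15.1999662   61.14642282] [ 9.99512595e-01 -3.10525422e-02  3.07592973e-03 -9.22371343e-04] [6.03815215 1.77514899 0.42461158] [ 0.48963997 -1.42152495  0.05133866] 22.923491259023958
```

View pics/p7.png

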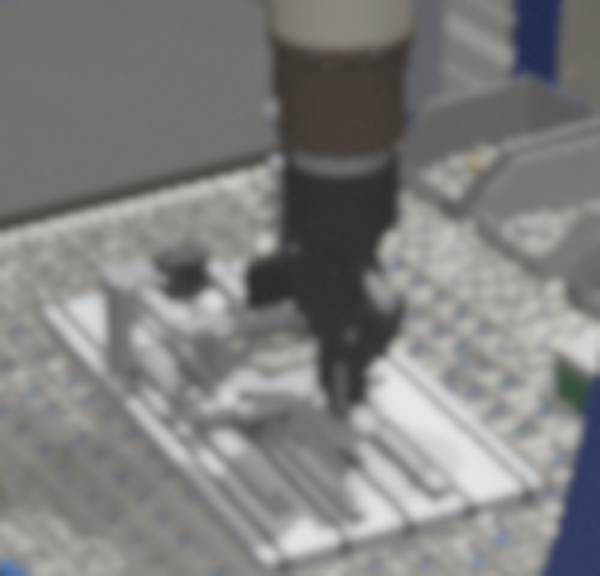

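View pics/p7t.png

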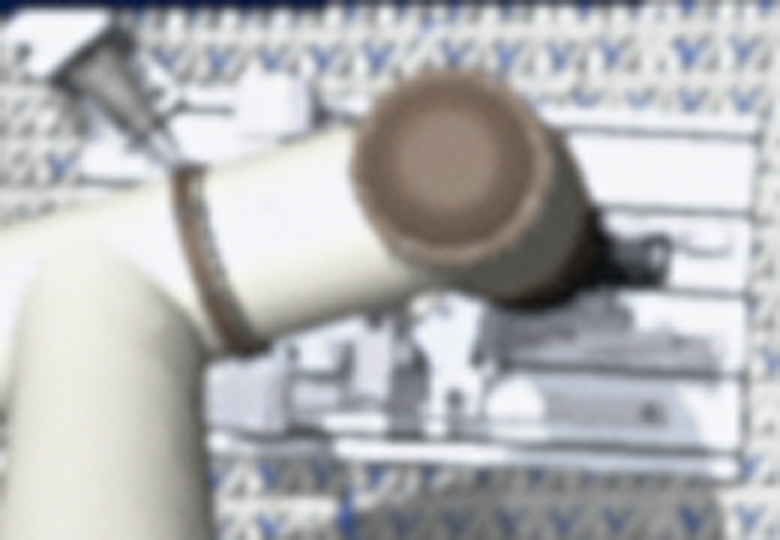

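Emit:
step_arm --pt "0.0015 0.005 0 0 0 0" --pt "0.0025 0.0087 0 0 0 0" --pt "0.0025 0.0087 0 0 0 0"

```text
clock: 11.45
position: [618.1, 17.5, 61.1]
ee_rot: [1.0, -0.031, 0.002, -0.0]
contact_force: [3.9, -1.1, 1.8]
gripper_width: 23.3
```

Emit:
step_arm --pt "0.0003 0.005 0 0 0 0" --pt "0.0006 0.0087 0 0 0 0" --pt "0.0006 0.0087 0 0 0 0"

```text
clock: 11.7
position: [618.3, 21.1, 61.1]
ee_rot: [1.0, -0.031, 0.002, -0.0]
contact_force: [3.8, -2.6, 2.4]
gripper_width: 22.9
```

Emit:
step_arm --pt "0.0003 0.005 0 0 0 0" --pt "0.0006 0.0087 0 0 0 0" --pt "0.0006 0.0087 0 0 0 0"

```text
clock: 11.95
position: [618.6, 24.5, 61.1]
ee_rot: [1.0, -0.031, 0.002, -0.0]
contact_force: [4.8, -1.4, 2.1]
gripper_width: 23.2
```

Emit:
step_arm --pt "0.0005 0.005 0 0 0 0" --pt "0.001 0.0087 0 0 0 0" --pt "0.001 0.0087 0 0 0 0"

```text
clock: 12.2
position: [618.8, 27.8, 61.1]
ee_rot: [1.0, -0.031, 0.002, 0.0]
contact_force: [4.4, -3.1, 2.3]
gripper_width: 23.1
```

Emit:
step_arm --pt "0.0005 0.005 0 0 0 0" --pt "0.001 0.0087 0 0 0 0" --pt "0.001 0.0087 0 0 0 0"

```text
clock: 12.45
position: [619.0, 31.5, 61.1]
ee_rot: [1.0, -0.031, 0.002, -0.0]
contact_force: [4.7, -2.4, 2.7]
gripper_width: 22.8
```

Emit:
step_arm --pt "0.0005 0.005 0 0 0 0" --pt "0.0008 0.0087 0 0 0 0" --pt "0.0008 0.0087 0 0 0 0"

```text
clock: 12.7
position: [619.3, 34.8, 61.1]
ee_rot: [1.0, -0.031, 0.001, 0.0]
contact_force: [4.2, -2.7, 3.1]
gripper_width: 23.2
```

Emit:
step_arm --pt "0.0005 0.005 0 0 0 0" --pt "0.0008 0.0087 0 0 0 0" --pt "0.0008 0.0087 0 0 0 0"

```text
clock: 12.95
position: [619.6, 38.5, 61.1]
ee_rot: [1.0, -0.031, 0.001, -0.0]
contact_force: [3.4, -1.8, 3.6]
gripper_width: 22.9
```

Emit:
step_arm --pt "0.0005 0.005 0 0 0 0" --pt "0.0008 0.0087 0 0 0 0" --pt "0.0008 0.0087 0 0 0 0"

```text
clock: 13.2
position: [619.8, 42.1, 61.1]
ee_rot: [1.0, -0.031, 0.001, -0.0]
contact_force: [3.9, -1.6, 5.5]
gripper_width: 23.4
```

Emit:
step_arm --pt "0.0005 0.005 0 0 0 0" --pt "0.0008 0.0087 0 0 0 0" --pt "0.0008 0.0087 0 0 0 0"

```text
clock: 13.45
position: [620.1, 45.4, 61.1]
ee_rot: [1.0, -0.031, 0.001, 0.0]
contact_force: [3.4, -1.6, 6.5]
gripper_width: 23.2
```

Emit:
step_arm --pt "0.0005 0.005 0.002 0 0 0" --pt "0.0008 0.0087 0.002 0 0 0" --pt "0.0008 0.0087 0.002 0 0 0"

```text
clock: 13.7
position: [620.3, 49.1, 61.1]
ee_rot: [1.0, -0.031, 0.001, -0.0]
contact_force: [5.5, -1.4, 3.1]
gripper_width: 23.0
```

Emit:
step_arm --pt "0.0005 0.005 0.001 0 0 0" --pt "0.0008 0.0087 0.001 0 0 0" --pt "0.0008 0.0087 0.001 0 0 0"

```text
clock: 13.95
position: [620.5, 52.7, 61.1]
ee_rot: [1.0, -0.031, 0.001, -0.0]
contact_force: [5.9, -2.4, -0.7]
gripper_width: 23.3
```

Emit:
step_arm --pt "0.0007 0.005 0 0 0 0" --pt "0.0012 0.0087 0 0 0 0" --pt "0.0012 0.0087 0 0 0 0"

```text
clock: 14.2
position: [620.8, 56.0, 61.2]
ee_rot: [1.0, -0.031, 0.001, -0.0]
contact_force: [5.5, -1.9, 0.8]
gripper_width: 23.1
```

Emit:
step_arm --pt "0.0007 0.005 0 0 0 0" --pt "0.0012 0.0087 0 0 0 0" --pt "0.0012 0.0087 0 0 0 0"

```text
clock: 14.45
position: [621.0, 59.2, 61.1]
ee_rot: [1.0, -0.031, 0.0, 0.0]
contact_force: [5.3, -3.1, 1.1]
gripper_width: 22.7
```

Emit:
step_arm --pt "0.0007 0.005 0 0 0 0" --pt "0.0012 0.0087 0 0 0 0" --pt "0.0012 0.0087 0 0 0 0"

```text
clock: 14.7
position: [621.3, 63.0, 61.1]
ee_rot: [1.0, -0.031, 0.0, -0.0]
contact_force: [3.9, -2.1, 2.2]
gripper_width: 23.1
```

Emit:
step_arm --pt "0.0007 0.005 0 0 0 0" --pt "0.0012 0.0087 0 0 0 0" --pt "0.0012 0.0087 0 0 0 0"

```text
clock: 14.95
position: [621.5, 66.2, 61.1]
ee_rot: [1.0, -0.031, -0.0, 0.0]
contact_force: [3.3, -2.1, 2.0]
gripper_width: 22.9
```

Emit:
step_arm --pt "0.0005 0.005 0 0 0 0" --pt "0.001 0.0087 0 0 0 0" --pt "0.001 0.0087 0 0 0 0"

```text
clock: 15.2
position: [621.8, 70.0, 61.1]
ee_rot: [1.0, -0.031, -0.0, -0.0]
contact_force: [2.7, -1.6, 2.3]
gripper_width: 23.1
```

Emit:
step_arm --pt "0.0005 0.005 0 0 0 0" --pt "0.001 0.0087 0 0 0 0" --pt "0.001 0.0087 0 0 0 0"

```text
clock: 15.45
position: [622.1, 74.4, 61.1]
ee_rot: [1.0, -0.031, -0.0, -0.001]
contact_force: [0.7, 2.7, 3.9]
gripper_width: 22.8
```

Emit:
step_arm --pt "0.0002 0.0025 0 0 0 0" --pt "0.0002 0.0025 0 0 0 0"

```text
clock: 15.62
position: [622.2, 75.3, 61.1]
ee_rot: [1.0, -0.031, -0.0, -0.0]
contact_force: [0.5, 3.1, 4.2]
gripper_width: 22.9
```

Emit:
step_arm --pt "0.0002 0.0025 0 0 0 0" --pt "0.0002 0.0025 0 0 0 0"

```text
clock: 15.78
position: [622.2, 75.8, 61.1]
ee_rot: [1.0, -0.031, -0.0, -0.0]
contact_force: [-0.2, 2.5, 5.8]
gripper_width: 22.9
```

Emit:
step_arm --pt "0.0002 0.0025 0 0 0 0" --pt "0.0002 0.0025 0 0 0 0"

```text
clock: 15.95
position: [622.3, 76.6, 61.1]
ee_rot: [1.0, -0.031, -0.0, -0.0]
contact_force: [0.4, 2.3, 6.3]
gripper_width: 23.1
```

Emit:
step_arm --pt "0.0002 0.0025 0.001 0 0 0" --pt "0.0002 0.0025 0.001 0 0 0"

```text
clock: 16.12
position: [622.3, 77.0, 61.1]
ee_rot: [1.0, -0.032, -0.001, 0.0]
contact_force: [1.1, -1.0, 3.1]
gripper_width: 23.1
```

Emit:
step_arm --pt "0.0002 0.0025 0 0 0 0" --pt "0.0002 0.0025 0 0 0 0"

```text
clock: 16.28
position: [622.3, 77.3, 61.1]
ee_rot: [1.0, -0.032, -0.001, 0.001]
contact_force: [1.3, -3.9, 3.2]
gripper_width: 22.8
```

Emit:
step_arm --pt "0.0002 0.0025 0 0 0 0" --pt "0.0002 0.0025 0 0 0 0"

```text
clock: 16.45
position: [622.3, 77.6, 61.1]
ee_rot: [0.999, -0.032, -0.001, 0.001]
contact_force: [0.9, -6.9, 2.4]
gripper_width: 23.1
```

Emit:
step_arm --pt "-0.0002 -0.0025 0 0 0 0" --pt "-0.0004 -0.005 0 0 0 0" --pt "-0.0004 -0.005 0.001 0 0 0" --pt "-0.0004 -0.005 0.001 0 0 0"

```text
clock: 16.78
position: [622.3, 77.3, 61.1]
ee_rot: [1.0, -0.032, -0.001, 0.0]
contact_force: [1.5, -1.6, -1.3]
gripper_width: 22.5
```

Run:
```python
from ov import *
im=arm.get_image("side")["image"][:,:,::-1].copy();t=arm.get_image("top")["image"][:,:,::-1].copy()
s=arm.read_state();print(s["clock"],s["position"],s["ee_rot"],s["contact_force"],s["wrist_torque"],s["gripper_width"])
cv2.imwrite("pics/side8.png",im)
b=crop(im,240,365,135,255,6)
cv2.imwrite("pics/p8.png",cv2.resize(b,None,fx=.8,fy=.8));cv2.imwrite("pics/p8t.png",crop(t,160,290,170,260,6))
```

```text
16.8833 [622.30321651  77.30521802  61.14624136] [ 9.99504503e-01 -3.14706273e-02 -5.68931757e-04  1.53419421e-04] [ 0.9103136  -2.1994662  -1.19722784] [-0.4953486  -0.59576626  0.14040235] 23.14694494668435
```

View pics/p8.png

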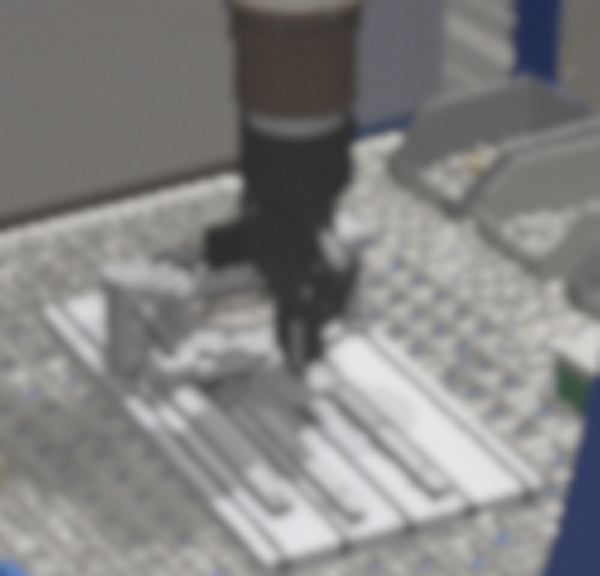

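View pics/p8t.png

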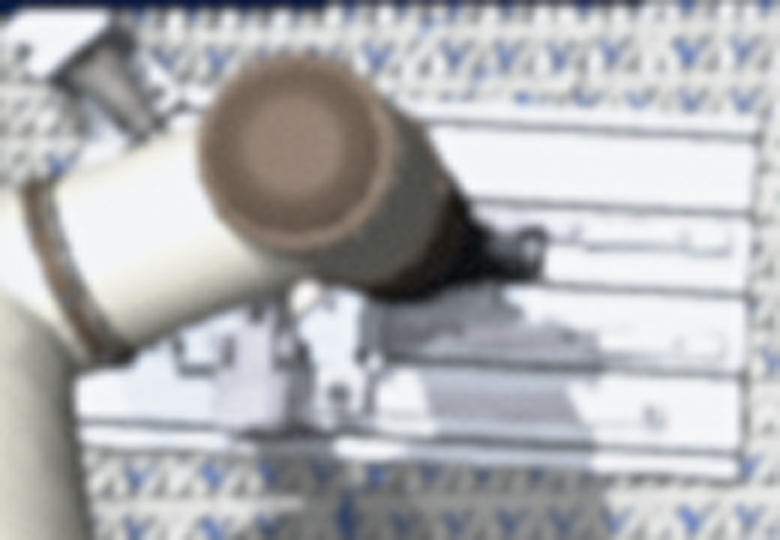

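View pics/side8.png

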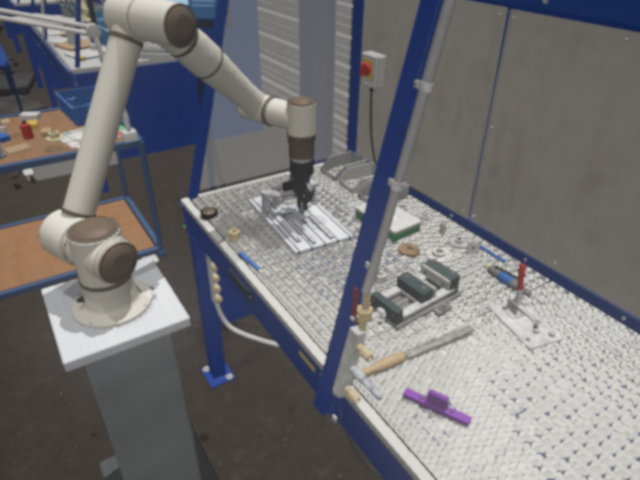

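Emit:
step_arm --pt "0 -0.0015 0 0 0 0" --pt "0 -0.0015 0 0 0 0" --pt "0 -0.0015 0 0 0 0" --pt "0 -0.0015 0 0 0 0" --pt "0 -0.0015 0 0 0 0" --pt "0 -0.0015 0 0 0 0"

```text
clock: 17.38
position: [622.3, 77.1, 61.2]
ee_rot: [1.0, -0.031, -0.0, -0.0]
contact_force: [1.9, 1.4, -6.0]
gripper_width: 23.0
```

Emit:
step_arm --pt "0 0 -0.0015 0 0 0" --pt "0 0 -0.0015 0 0 0" --pt "0 0 -0.0015 0 0 0" --pt "0 0 -0.0015 0 0 0"

```text
clock: 17.72
position: [622.3, 77.0, 61.2]
ee_rot: [1.0, -0.031, -0.0, -0.0]
contact_force: [-1.0, 3.5, -3.5]
gripper_width: 23.5
```

Run:
```python
from h import *
s=arm.read_state();print(s["clock"],s["position"],s["contact_force"],s["gripper_width"])
print(arm.job_done())
```

```text
17.7167 [622.33197641  77.02054385  61.1732833 ] [-0.99536143  3.47764577 -3.52811582] 23.48221806529624
the job is handed in; nothing more can be done
None
```

I laid the bar across both forks and let it go. I then took the carriage by its knob and slid it about 141 mm to the left, until the ball was in the notch. I handed the job in at 17.7 s, still holding the knob.

- **Bar:** It went down into the slots with no contact until the slot floors, at the height expected for home. The pictures after letting go and after the slide show it level in the forks, with its ends at the keepers. The arm hides the top view of the far fork, so I could only check that end from the side.
- **Notch:** The drag was about 2 N, then the ball pulled the carriage on by about 3 N. Less than 1 mm later it resisted, up to 7 N. That pull is weaker than the 8–12 N described, and I did not push on past the resistance to test it. When I backed off 2 mm the knob moved only 0.3 mm, so I take the ball to be at the notch centre within roughly 0.5 mm. I could not see the ball.
- **Last reading:** 3.5 N along the travel, tending to hold the carriage at the notch. The grip was 23.5 mm, on the knob.
- **Other parts:** I saw no sign of the bystanders being touched, but I did not compare each one against the first picture. The flange is partly hidden in the last pictures and I saw no change in it.

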